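Count three bearing balls out of the tipping cup and bolt it

TASK

Push the lever to tip the cup little by little until three of its six steel balls have dropped into the weighing pan, and stop before a fourth one drops. Then push the cup fully back to level, slide the bolt fully home into its keeper so that the cup cannot tip, and let go. Do not touch the balls or disturb the other things lying on the bench.

Things in the scene. Friction and masses are not known exactly. Their poses are not given: they have to be found in the camera images.
- stand: grey base plate (100 x 270 x 10 mm) of the ball dispenser, fixed to the bench; all of the dispenser (cup, lever, pan, bolt) moves with it from start to start. Origin: centre of the plate's underside, on the bench. Its +y axis is the pouring direction (towards the pan), +x points away from the robot (yaw within 0.35 rad), z is up. Two aluminium uprights at x = -24 and +24 mm, up to z = 215 mm, carry the axle.
- cup_axle (a point): point on the cup's horizontal axle (parallel to the stand's x axis), midway between the uprights, 200 mm above the bench, straight over the stand's origin. Its frame turns with the cup.
- cup (a joint): tip angle of the cup in rad: 0 = level, against its stop; grows up to 1.1 as the lip sinks and the lever's top goes towards the stand's +y. The hinge is stiff (about 0.1 N m): the cup stays at the angle where it is left and has to be pushed back too. Tipping drops very roughly one ball for each 0.1 rad, the first at about 0.3 rad.
- lever_knob (a point): centre of the grey plastic ball (20 mm across) at the top of the cup's lever, an upright steel rod 9 mm thick. The ball's centre is 60 mm from the axle and, with the cup level, straight over the axle line at x = -46 mm of the stand, 260 mm above the bench; pushing it towards the stand's +y tips the cup, pushing it towards -y brings the cup back. About 2 N moves it.
- cup_lip (a point): middle of the cup's floor at its open +y end, where the balls drop off; turns with the cup. The cup is a curved aluminium gutter with clear sides, 21.5 mm wide inside, its floor an arc of 100 mm radius about the axle, open above. The balls lie in single file and stay at the lowest point as it turns, so the lip comes to them and they drop off one at a time if it is tipped slowly, by some 0.02 rad at a time.
- pan_floor (a point): centre of the inner floor of the open steel weighing pan (70 x 100 mm outside, 3 mm walls, 26 mm high) under the lip, about 58 mm above the bench; its axes are parallel to the stand's. The pan stands on a spring scale.
- pan (a joint): how far the weighing pan has sunk on its spring, in m: 0 empty, 0.0027 more for each ball lying in it (0.0081 for three); it settles in about 0.3 s.
- bolt (a joint): travel in m of the barrel bolt at the cup's tail (stand's -y end): starts drawn back between 0 and 0.010, 0.050 = fully home against its stop. It slides along the stand's +x, over the flat tongue on the cup's tail and into the keeper, so that the cup cannot tip; with the cup not level it meets the tongue or slides under it. Friction about 1.5 N.
- bolt_knob (a point): centre of the steel ball (18 mm across) on top of the bolt's upright stem (8 mm thick, 30 mm from rod axis to ball centre), at y = -106 mm of the stand, 173 mm above the bench, x from -88 mm (drawn back) to -38 mm (home) of the stand. The barrel that guides the rod begins at x = -34 mm, its top at 156 mm above the bench.
- ball0: steel bearing ball, 20 mm across, 33 g, origin at its centre; number 1 of the six in the cup counted from the lip (to be dropped).
- ball1: steel bearing ball, 20 mm across, 33 g, origin at its centre; number 2 of the six in the cup counted from the lip (to be dropped).
- ball2: steel bearing ball, 20 mm across, 33 g, origin at its centre; number 3 of the six in the cup counted from the lip (to be dropped).
- ball3: steel bearing ball, 20 mm across, 33 g, origin at its centre; number 4 of the six in the cup counted from the lip (to stay in the cup).
- ball4: steel bearing ball, 20 mm across, 33 g, origin at its centre; number 5 of the six in the cup counted from the lip (to stay in the cup).
- ball5: steel bearing ball, 20 mm across, 33 g, origin at its centre; number 6 of the six in the cup counted from the lip (to stay in the cup).
- pliers: Bystander, to be left alone: pliers with two blue sleeved handles, 175 mm long, 16 mm high, lying just beyond the dispenser (its +x side). Origin at its underside.
- screwdriver: Bystander, to be left alone: screwdriver lying flat on the robot's side of the dispenser, beside the weighing pan, no more than 35 mm high. Origin at its underside.
- jar: Bystander, to be left alone: small closed grease jar, 44 mm across, 50 mm high, beyond the weighing pan. Origin at its underside.
- gear_case: Bystander, to be left alone: dark metal gearbox shell with a brass cylinder in it, 125 mm long, 40 mm high, off to the right. Origin at its underside.
- motor: Bystander, to be left alone: small steel motor can, 30 mm across, 60 mm long with its shaft, off to the left. Origin at its underside.
- hex_key: Bystander, to be left alone: dark L-shaped hex key, 90 mm long, 6 mm thick, near the robot on the right. Origin at its underside.

How it is judged:
On the way, in this order (a step that is already met when the one before it is completed fails the run):
1. three balls lie in the pan and three are still in the cup (x of ball0 in the frame of pan_floor between -0.034 and 0.034 m and y of ball0 in the frame of pan_floor between -0.049 and 0.049 m and z of ball0 in the frame of pan_floor between 0 and 0.035 m and x of ball1 in the frame of pan_floor between -0.034 and 0.034 m and y of ball1 in the frame of pan_floor between -0.049 and 0.049 m and z of ball1 in the frame of pan_floor between 0 and 0.035 m and x of ball2 in the frame of pan_floor between -0.034 and 0.034 m and y of ball2 in the frame of pan_floor between -0.049 and 0.049 m and z of ball2 in the frame of pan_floor between 0 and 0.035 m and distance between each of ball3, ball4, ball5 and cup_axle below 0.108 m), for 0.2 s.
2. the cup is back at level, with the balls as they were (all of step 1 and value of joint cup below 0.04 rad), for 0.2 s.
At the end, for the whole second after the job is handed in: The first three balls lie at rest inside the weighing pan, the other three at rest in the cup, the cup is level (within 0.04 rad of its stop) and the bolt is home (joint above 0.046 m of 0.050) (all of step 2 and value of joint bolt above 0.046 m and linear speed of each of ball0, ball1, ball2, ball3, ball4, ball5 below 0.05 m/s); the robot touches nothing.
It fails at once if a fourth ball leaves the cup (distance between any of ball3, ball4, ball5 and cup_axle above 0.115 m).
It fails at once if the fingers touch a ball (contact force between the fingers and ball0 above 0.3 N or contact force between the fingers and ball1 above 0.3 N or contact force between the fingers and ball2 above 0.3 N or contact force between the fingers and ball3 above 0.3 N or contact force between the fingers and ball4 above 0.3 N or contact force between the fingers and ball5 above 0.3 N).
It fails at once if a bystander is moved by more than 30 mm (distance of any of pliers, screwdriver, jar, gear_case, motor, hex_key from where it was at the start of the episode above 0.03 m).
It also fails if it takes over 72 s, if anything falls off the work surface, if the arm or the gripper's body presses on something with over 40 N, if the wrist force passes 120 N, or if a joint passes its speed limit or range.

ROBOT

A 6-joint arm with a two-finger parallel gripper is mounted at the origin on the work surface. World frame = base frame: x ahead of the robot, y to its left, z up, the work surface at z = 0. Lengths are in m, angles in rad, forces in N, time in s.
With the tool pointing down it reaches from about 0.3 to 0.75 m from the base axis. Payload 8.5 kg.
Tool frame: the origin (TCP) lies midway between the tips of the shut fingers; the grasp point (between the pads) lies 19 mm behind it; z points along the fingers, y is the line along which they close (so a half turn about z gives the same grasp; the last joint's range is limited). The gripper opens to 85 mm and grips with 20 to 120 N. Pads are 22 mm wide; open, the fingers measure 114 mm over their backs; the gripper's body (76 mm by 85 mm) begins 54 mm behind the grasp point. The pads swing forward as they close: fully open they stand 13 mm farther back than shut.
Start: joints at [1.063, 0.381, 1.297, -0, 1.464, -0.215], TCP at [0.159, 0.527, 0.231] pointing down, gripper open.
Joint ranges: [-3.11, 3.11], [-0.89, 2.33], [0.22, 2.48], [-1.42, 4.56], [0.17, 2.85], [-2.88, 2.88]. Speed limits (rad/s): [2.39, 2.39, 3.14, 3.14, 3.14, 3.14].

INTERFACE

Orientations are given as a rotation vector (axis times angle).
In Python, from bench import robot gives the robot as it stands.
- The arm moves only by the tool jog_arm, never from a script. Its argument "rows" is a list of rows, each an object with "linear": the shift along the tool's x, y, z in mm, a list of three; "rotation": the turn, a rotation vector about the tool's x, y, z in rad, a list of three. In form: [{"linear": [tx, ty, tz], "rotation": [wx, wy, wz]}, ...]. A call has 1 to 12 rows; each row is the pose to reach, as a shift and turn from the pose commanded when the call began, along the tool's axes at that moment; what a row does not reach only later rows make up. A row lasts 1/8 s, in which the tool goes at most 62.5 mm and 10.7 degrees, less where a joint would pass 70% of its speed; a pose out of reach is approached as far as the arm can. A call with a gripper value outside its range is refused whole. "hand" is the opening, from -1 (shut) to 1 (fully open), set as the call begins (left out, the last holds). The fingers move at their own pace and stop on an object; the grip force is fixed at half the most. Time passes only in rows, so rows that repeat a pose let the fingers close. It gives the time, the measured TCP pose, the force, the opening and the grip force at its end, in the units of the state.
- robot.observe(): the state, without advancing time (a new reading comes with each control period).
- robot.camera(name): name is "scene" or "top"; returns the picture (420x560x3 uint8, red, green, blue); there is no depth.
- robot.camera_params(name): a dict with "fx", "fy", "cx", "cy" (pixels), "view" (4x4, takes a point from world to camera coordinates). Camera axes: x right, y down, z forward; pixel columns grow to the right and rows downward; lengths in m; the calibration is good to about 2 mm. A picture is of the moment at which its call begins. camera_params takes no time and is no camera call.
- robot.close_job(): hands the job in; it is judged then, once.
The state is a dict: "t": time; "joint_positions": joint angles; "joint_velocities": joint speeds; "joint_efforts": joint torques, N m; "ee_pos": TCP position; "tcp_rot": TCP orientation; "contact_force": force on the tool from outside, world axes, zero at the start; "ft_torque": the same for the moment, N m; "gripper_width": finger opening in m; "finger_force": force on a finger pad.
Only numpy, scipy, OpenCV 4.12 (cv2) and the standard library are available. Lean on these libraries where they do the work, as an engineer would, in place of code of your own. Each camera call takes 0.05 s, during which the arm holds its last target. There are 200 camera calls.

## Working session

There is one attempt and no reset: what is moved stays moved. The work goes in short steps, Python scripts to look and compute and a tool call to move; the robot and the scene stay as the last step left them, time stands still between calls to the robot, and variables do not carry over. Pictures are saved under pics/ and viewed, at most 10 in all, crops included, and the job is handed in when it is done.

Besides the shell and the picture viewer there is one more tool, called after "Request:" in YAML: its name, and indented under it one key for each argument. jog_arm: Moves the arm, as the interface text tells. Its arguments: {"type":"object","properties":{"rows":{"type":"array"},"hand":{"type":"number"}},"required":["rows"]}

```bash
ls; mkdir -p pics; python3 - <<'E'
from bench import robot
import cv2,numpy as np
for n in ("scene","top"):
    im=robot.camera(n); cv2.imwrite(f"pics/{n}0.png",im[:,:,::-1]); p=robot.camera_params(n); print(n,p["fx"],p["cx"],p["cy"],np.round(p["view"],4).tolist())
o=robot.observe(); print(o["t"],o["ee_pos"],o["tcp_rot"],o["contact_force"],o["gripper_width"])
E
```

```text
pics
scene 493.4551857719263 286.7774129089431 211.21625731372143 [[0.619, 0.7852, -0.0153, -0.3687], [0.613, -0.4953, -0.6155, -0.2149], [-0.4909, 0.3716, -0.788, 1.7291], [0.0, 0.0, 0.0, 1.0]]
top 531.505141633096 269.4276321818171 206.39061332890796 [[0.0203, -0.9998, 0.0081, 0.0259], [-0.9898, -0.0213, -0.1411, 0.5527], [0.1412, -0.0052, -0.99, 1.2614], [0.0, 0.0, 0.0, 1.0]]
0.1 [0.15863559 0.52634738 0.23075859] [-4.58239461e-01 -3.10753476e+00  2.00243814e-03] [-0.22037273 -0.40920301  0.07791578] 0.08546191196366157
```

View pics/scene0.png

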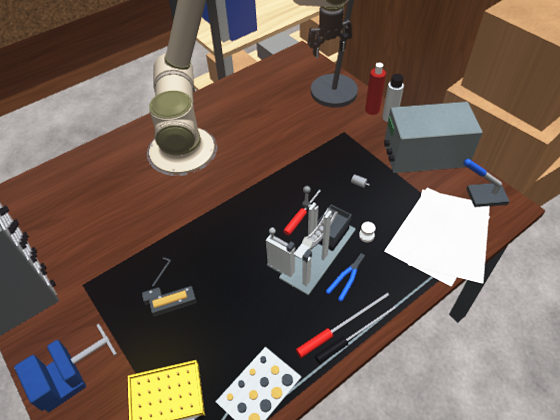

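View pics/top0.png

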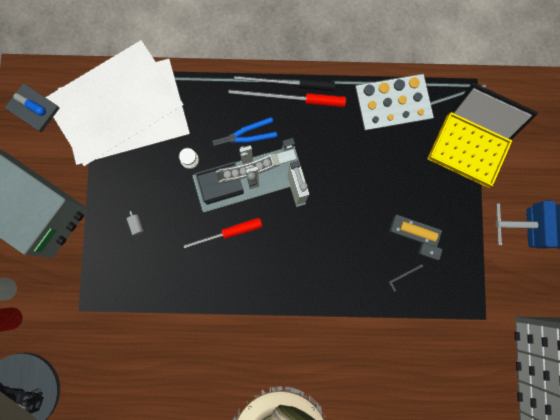

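The dispenser shows at about (250,175) in the top view and (310,240) in the scene view, with its pan to the left (+y). I'll enlarge both.

```bash
python3 - <<'E'
import cv2
a=cv2.imread("pics/top0.png")[130:220,180:320]; b=cv2.imread("pics/scene0.png")[178:298,250:380]
cv2.imwrite("pics/tc.png",cv2.resize(a,None,fx=5.5,fy=5.5,interpolation=cv2.INTER_CUBIC))
cv2.imwrite("pics/sc.png",cv2.resize(b,None,fx=5,fy=5,interpolation=cv2.INTER_CUBIC))
E
```

```text
(no output)
```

View pics/tc.png

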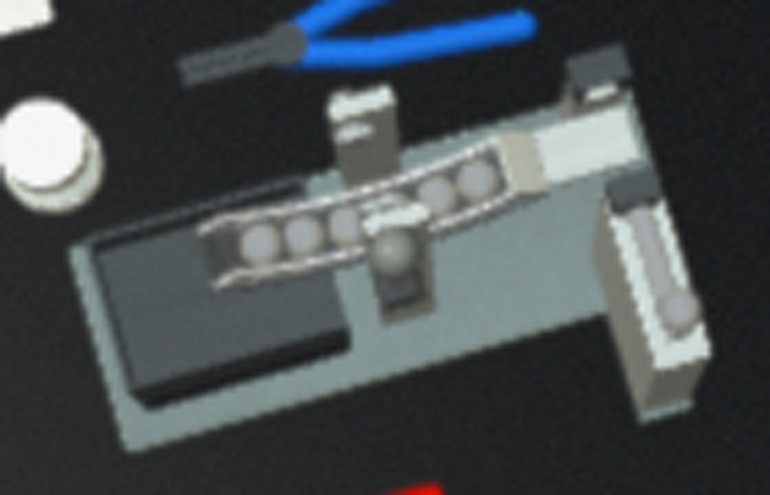

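View pics/sc.png

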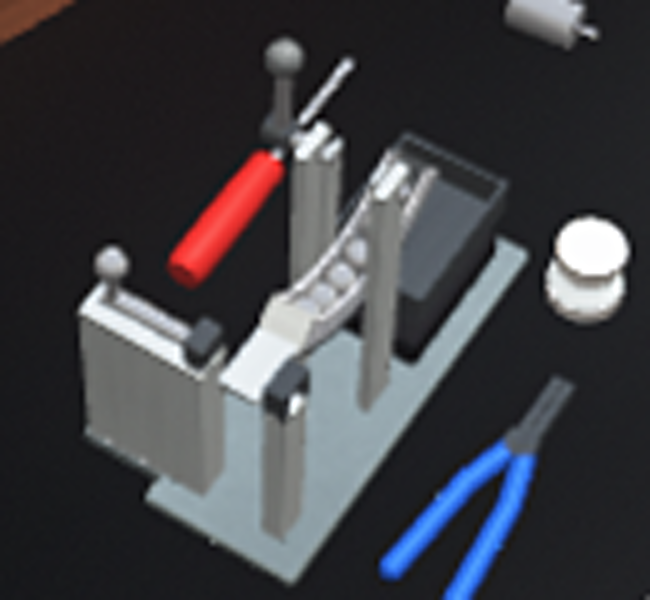

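Lever knob: top (251.5,175.4), scene (306.6,189). Bolt knob: top (303.2,186), scene (272,230.4). Plate corners in the top view: (202.9,211.8) and (192.4,174.2). Next I fit the stand pose to these.

```bash
cat > h.py <<'E'
import numpy as np
from bench import robot
from scipy.optimize import least_squares
from scipy.spatial.transform import Rotation as R
P={n:robot.camera_params(n) for n in("scene","top")}
def proj(n,X):
    p=P[n]; c=np.asarray(p["view"])@np.r_[X,1]
    return np.array([p["fx"]*c[0]/c[2]+p["cx"],p["fy"]*c[1]/c[2]+p["cy"]])
def w(s,l):
    c,q=np.cos(s[2]),np.sin(s[2]); return np.array([s[0]+c*l[0]-q*l[1],s[1]+q*l[0]+c*l[1],l[2]])
E
python3 - <<'E'
from h import *
def loc(s): return [("top",(-.046,0,.26),(251.5,175.4)),("scene",(-.046,0,.26),(306.6,189)),
 ("top",(-.088+s[3],-.106,.173),(303.2,186)),("scene",(-.088+s[3],-.106,.173),(272,230.4)),
 ("top",(-.05,.135,.01),(202.9,211.8)),("top",(.05,.135,.01),(192.4,174.2))]
f=lambda s:np.concatenate([proj(n,w(s,l))-u for n,l,u in loc(s)])
r=least_squares(f,[.55,.03,.2,.005]); s=r.x; print(s,np.round(r.fun,1))
for l in[(-.046,0,.26),(-.088+s[3],-.106,.173),(-.038,-.106,.173)]: print(w(s,l))
o=robot.observe(); print(R.from_rotvec(o["tcp_rot"]).as_matrix().round(3),o["ee_pos"])
E
```

```text
[0.62726466 0.09075704 0.30521308 0.0051828 ] [-0.2  0.1 -0.8  0.6 -0.1 -0.1 -0.4  0.5 -0.6 -0.  -0.6 -0.2]
[0.58339065 0.07693421 0.26      ]
[ 0.58012765 -0.03523022  0.173     ]
[ 0.62287353 -0.02176281  0.173     ]
[[-0.957  0.289 -0.001]
 [ 0.289  0.957 -0.001]
 [ 0.    -0.001 -1.   ]] [0.15863559 0.52634738 0.23075859]
```

Residuals are under 1 px and the bolt travel of 5 mm is within 0–10 mm, so I accept the fit. Next I work out the approach above the lever knob.

```bash
cat >> h.py <<'E'
S=np.array([0.62726466,0.09075704,0.30521308])
def go(*locs):
    "tool-frame shifts (mm) and turn to stand-frame TCP targets, tool y along stand y"
    o=robot.observe(); T=R.from_rotvec(o["tcp_rot"]); c,q=np.cos(S[2]),np.sin(S[2])
    G=R.from_matrix(np.array([[-c,-q,0],[-q,c,0],[0,0,-1.]]).T.T) 
    print("t",round(o["t"],2),"F",np.round(o["contact_force"],1),"w",round(o["gripper_width"]*1e3,1))
    p=np.asarray(o["ee_pos"])-w(S,(0,0,0)); print("tcp in stand",np.round([1e3*(c*p[0]+q*p[1]),1e3*(-q*p[0]+c*p[1]),1e3*p[2]],1))
    for l in locs: print(l,np.round(T.inv().apply(w(S,np.array(l)/1e3)-o["ee_pos"])*1e3,1))
    print("rot",np.round((T.inv()*G).as_rotvec(),3))
E
sed -i "s/\[\[-c,-q,0\],\[-q,c,0\],\[0,0,-1.\]\]).T.T/[[-c,-q,0],[-q,c,0],[0,0,-1.]]/" h.py
python3 - <<'E'
from h import *
c,q=np.cos(S[2]),np.sin(S[2])
go((-46,0,320),(-46,0,248))
E
```

```text
Traceback (most recent call last):
  File "h.py", line 15
    G=R.from_matrix(np.array([[-c,-q,0],[-q,c,0],[0,0,-1.]]) 
                   ^
SyntaxError: '(' was never closed
```

```bash
sed -i "s/\[0,0,-1.\]\]) $/[0,0,-1.]]))/" h.py
python3 - <<'E'
from h import *
go((-46,0,320),(-46,0,248))
E
```

```text
t 0.1 F [-0.2 -0.4  0.1] w 85.5
tcp in stand [-316.1  556.3  230.8]
(-46, 0, 320) [-536.4 -307.8  -89. ]
(-46, 0, 248) [-536.4 -307.7  -17. ]
rot [-0.001 -0.001 -0.598]
```

Request:
jog_arm:
  rows:
    - {"linear": [0, 0, -55], "rotation": [0, 0, 0]}
    - {"linear": [-54, -31, -85], "rotation": [0, 0, -0.06]}
    - {"linear": [-104, -60, -89], "rotation": [0, 0, -0.12]}
    - {"linear": [-156, -90, -89], "rotation": [0, 0, -0.18]}
    - {"linear": [-208, -119, -89], "rotation": [0, 0, -0.24]}
    - {"linear": [-260, -149, -89], "rotation": [0, 0, -0.3]}
    - {"linear": [-312, -179, -89], "rotation": [0, 0, -0.36]}
    - {"linear": [-364, -209, -89], "rotation": [0, 0, -0.42]}
    - {"linear": [-416, -239, -89], "rotation": [0, 0, -0.48]}
    - {"linear": [-468, -269, -89], "rotation": [0, 0, -0.54]}
    - {"linear": [-520, -298, -89], "rotation": [0, 0, -0.598]}
    - {"linear": [-536, -308, -89], "rotation": [0, 0, -0.598]}
  hand: -0.4

```text
t: 1.6
ee_pos: [0.5845, 0.0744, 0.3189]
tcp_rot: [0.473, -3.104, -0.0]
contact_force: [-0.4, 0.4, 0.6]
gripper_width: 0.0258
finger_force: 0.0
```

```bash
python3 - <<'E'
from h import *
import cv2
go((-46,0,320),(-46,0,248))
t=robot.camera("top")[100:230,170:330]; s=robot.camera("scene")[130:290,250:380]
a=cv2.resize(t,None,fx=2.5,fy=2.5,interpolation=2);b=cv2.resize(s,None,fx=3,fy=3,interpolation=2)
o=np.zeros((480,790,3),np.uint8);o[:325,:400]=a;o[:480,400:790]=b
cv2.imwrite("pics/a.png",o[:,:,::-1])
E
```

```text
t 1.6 F [-0.4  0.4  0.6] w 25.8
tcp in stand [-45.7  -2.7 318.9]
(-46, 0, 320) [ 0.4  2.7 -1.1]
(-46, 0, 248) [ 0.2  2.7 70.9]
rot [ 0.001 -0.002 -0.003]
```

View pics/a.png

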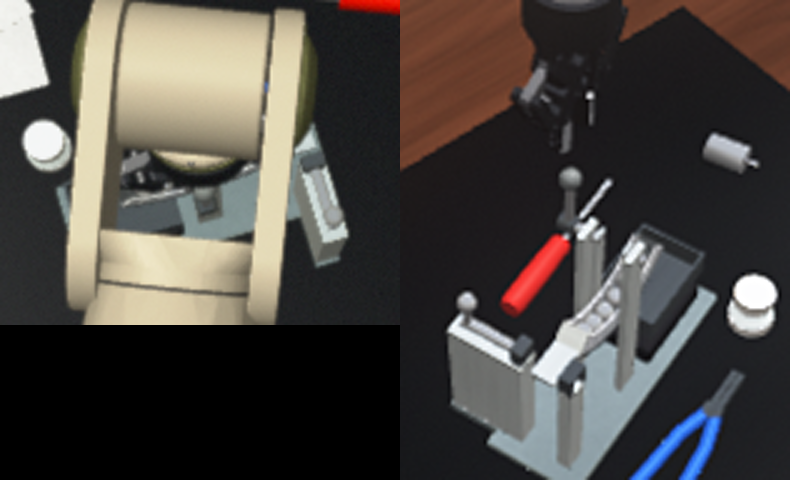

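Scene view: the fingers hang straight above the lever knob (570,178) and the pan is in clear view. I'll open slightly and go down to straddle the knob.

Request:
jog_arm:
  rows:
    - {"linear": [0, 0, 0], "rotation": [0, 0, 0]}
    - {"linear": [0, 0, 25], "rotation": [0, 0, 0]}
    - {"linear": [0, 0, 50], "rotation": [0, 0, 0]}
    - {"linear": [0, 0, 71], "rotation": [0, 0, 0]}
    - {"linear": [0, 0, 71], "rotation": [0, 0, 0]}
    - {"linear": [0, 0, 71], "rotation": [0, 0, 0]}
  hand: -0.25

```text
t: 2.45
ee_pos: [0.5829, 0.0778, 0.2507]
tcp_rot: [-0.479, 3.103, -0.001]
contact_force: [-0.5, -0.1, 0.8]
gripper_width: 0.032
finger_force: 0.0
```

```bash
python3 - <<'E'
from h import *
for th in (0,.2,.3,.4,.5): print(th, end=" "); go((-46,60e0*np.sin(th)-6,190+60*np.cos(th)))
E
```

```text
0 t 2.45 F [-0.5 -0.1  0.8] w 32.0
tcp in stand [-46.2   0.9 250.7]
(-46, np.float64(-6.0), np.float64(250.0)) [-0.2 -6.9  0.8]
rot [-0.001  0.002  0.001]
0.2 t 2.45 F [-0.5 -0.1  0.8] w 32.0
tcp in stand [-46.2   0.9 250.7]
(-46, np.float64(5.9201598477036725), np.float64(248.80399467047448)) [-0.2  5.   1.9]
rot [-0.001  0.002  0.001]
0.3 t 2.45 F [-0.5 -0.1  0.8] w 32.0
tcp in stand [-46.2   0.9 250.7]
(-46, np.float64(11.731212399680373), np.float64(247.32018934753637)) [-0.2 10.8  3.4]
rot [-0.001  0.002  0.001]
0.4 t 2.45 F [-0.5 -0.1  0.8] w 32.0
tcp in stand [-46.2   0.9 250.7]
(-46, np.float64(17.36510053851903), np.float64(245.2636596401731)) [-0.2 16.4  5.5]
rot [-0.001  0.002  0.001]
0.5 t 2.45 F [-0.5 -0.1  0.8] w 32.0
tcp in stand [-46.2   0.9 250.7]
(-46, np.float64(22.76553231625218), np.float64(242.65495371342237)) [-0.2 21.8  8.1]
rot [-0.001  0.002  0.001]
```

Request:
jog_arm:
  rows:
    - {"linear": [0, -3, 0], "rotation": [0, 0, 0]}
    - {"linear": [0, -1, 0], "rotation": [0, 0, 0]}
    - {"linear": [0, 1, 0.5], "rotation": [0, 0, 0]}
    - {"linear": [0, 3, 1], "rotation": [0, 0, 0]}
    - {"linear": [0, 5, 1.5], "rotation": [0, 0, 0]}
    - {"linear": [0, 5, 1.5], "rotation": [0, 0, 0]}
    - {"linear": [0, 5, 1.5], "rotation": [0, 0, 0]}

```text
t: 3.32
ee_pos: [0.5815, 0.0817, 0.2478]
tcp_rot: [0.478, -3.105, 0.0]
contact_force: [-0.6, -0.3, -1.5]
gripper_width: 0.032
finger_force: 0.0
```

```bash
cat >> h.py <<'E'
import cv2,os
def look():
    "count: pixels in the scene view inside the pan's inner area brighter than reference; lever knob position -> cup angle"
    im=robot.camera("scene"); 
    k=len([f for f in os.listdir("pics") if f.startswith("s_")]); cv2.imwrite(f"pics/s_{k:03d}.png",im[:,:,::-1])
    pts=np.array([proj("scene",w(S,l)) for l in[(-.03,.045,.06),(.03,.045,.06),(.03,.135,.06),(-.03,.135,.06)]])
    return im,k
E
python3 - <<'E'
from h import *
go()
im,k=look()
# where pan centre & cup lip project
for l in[(0,.1,.2-.1),(0,.085,.06),(0,.0,.2)]: print(l,proj("scene",w(S,l)))
c=cv2.resize(im[170:290,255:375],None,fx=5,fy=5,interpolation=2); cv2.imwrite("pics/b.png",c[:,:,::-1])
E
```

```text
t 3.33 F [-0.6 -0.3 -1.5] w 32.0
tcp in stand [-46.3   5.1 247.8]
rot [-0. -0. -0.]
(0, 0.1, 0.1) [337.15819328 210.35116383]
(0, 0.085, 0.06) [333.66044155 222.09423714]
(0, 0.0, 0.2) [320.17359059 211.82850877]
```

View pics/b.png

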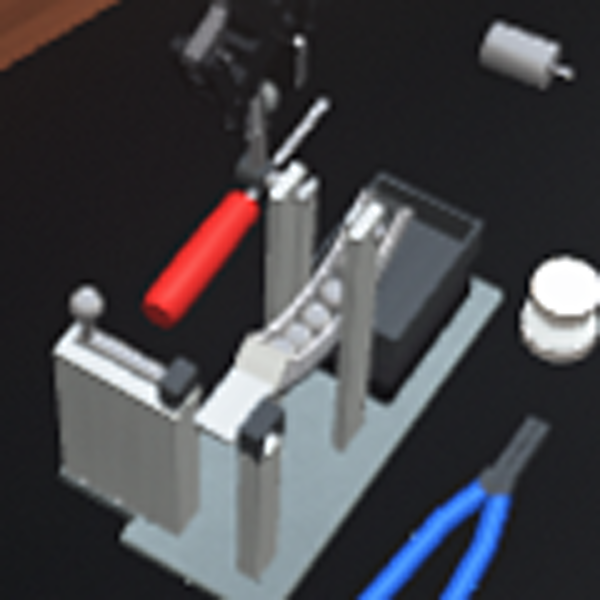

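Scene crop: the cup is tipped slightly, the pan is empty and its far rim corner is at (480,225). I'll track the pan's sink (rim shift) and the bright ball pixels in the pan numerically while tipping in small steps.

```bash
cat >> h.py <<'E'
def meas():
    "pan sink in px by SSD of the rim patch against s_000; bright-pixel gain in the pan; knob angle from TCP"
    ref=cv2.cvtColor(cv2.imread("pics/s_000.png"),cv2.COLOR_BGR2GRAY).astype(np.float32)
    ims=[look()[0] for _ in range(3)]
    g=np.mean([cv2.cvtColor(i,cv2.COLOR_RGB2GRAY) for i in ims],0).astype(np.float32)
    sh=[]
    for (x0,x1,y0,y1) in[(336,352,206,217),(342,352,214,232)]:
        e=[]; ds=np.arange(-1,4,.05)
        for d in ds:
            m=cv2.warpAffine(ref,np.float32([[1,0,0],[0,1,d]]),ref.shape[::-1],flags=cv2.INTER_LINEAR)
            e.append(((m-g)[y0:y1,x0:x1]**2).mean())
        sh.append((round(float(ds[np.argmin(e)]),2),round(float(min(e)),1)))
    D=g-ref; reg=D[208:245,328:352]
    go(); print("shift",sh,"bright px",int((reg>30).sum()))
E
python3 - <<'E'
from h import *
meas(); print("px/ball",proj("scene",w(S,(0,.085,.0573)))-proj("scene",w(S,(0,.085,.06))))
E
```

```text
t 3.52 F [-0.   0.6 -0.2] w 32.3
tcp in stand [-46.3   5.1 247.8]
rot [-0. -0. -0.]
shift [(0.0, 0.5), (0.0, 0.4)] bright px 0
px/ball [-0.05462128  0.54871509]
```

Request:
jog_arm:
  rows:
    - {"linear": [0, 1, 0.2], "rotation": [0, 0, 0]}
    - {"linear": [0, 2, 0.5], "rotation": [0, 0, 0]}
    - {"linear": [0, 3, 0.8], "rotation": [0, 0, 0]}
    - {"linear": [0, 4, 1], "rotation": [0, 0, 0]}
    - {"linear": [0, 4, 1], "rotation": [0, 0, 0]}
    - {"linear": [0, 4, 1], "rotation": [0, 0, 0]}

```text
t: 4.28
ee_pos: [0.5803, 0.0856, 0.2468]
tcp_rot: [0.478, -3.105, -0.0]
contact_force: [-0.2, -1.8, 1.7]
gripper_width: 0.032
finger_force: 0.9
```

```bash
python3 -c "
from h import *
meas()"
```

```text
t 4.42 F [ 0.2 -1.3  1. ] w 31.8
tcp in stand [-46.3   9.2 246.8]
rot [ 0. -0.  0.]
shift [(0.3, 114.9), (0.0, 0.3)] bright px 0
```

Request:
jog_arm:
  rows:
    - {"linear": [0, 1.2, 0.3], "rotation": [0, 0, 0]}
    - {"linear": [0, 1.2, 0.3], "rotation": [0, 0, 0]}
    - {"linear": [0, 1.2, 0.3], "rotation": [0, 0, 0]}
    - {"linear": [0, 2.4, 0.7], "rotation": [0, 0, 0]}
    - {"linear": [0, 2.4, 0.7], "rotation": [0, 0, 0]}
    - {"linear": [0, 2.4, 0.7], "rotation": [0, 0, 0]}
    - {"linear": [0, 2.4, 0.7], "rotation": [0, 0, 0]}

```text
t: 5.3
ee_pos: [0.5796, 0.0879, 0.2461]
tcp_rot: [0.478, -3.105, -0.0]
contact_force: [0.1, -1.4, 1.3]
gripper_width: 0.0321
finger_force: 0.8
```

```bash
python3 -c "
from h import *
meas()"
```

```text
t 5.45 F [-0.4 -1.8  1.3] w 31.8
tcp in stand [-46.3  11.6 246.1]
rot [ 0. -0.  0.]
shift [(0.3, 126.2), (0.0, 0.3)] bright px 0
```

Request:
jog_arm:
  rows:
    - {"linear": [0, 1.2, 0.4], "rotation": [0, 0, 0]}
    - {"linear": [0, 1.2, 0.4], "rotation": [0, 0, 0]}
    - {"linear": [0, 1.2, 0.4], "rotation": [0, 0, 0]}
    - {"linear": [0, 2.4, 0.8], "rotation": [0, 0, 0]}
    - {"linear": [0, 2.4, 0.8], "rotation": [0, 0, 0]}
    - {"linear": [0, 2.4, 0.8], "rotation": [0, 0, 0]}
    - {"linear": [0, 2.4, 0.8], "rotation": [0, 0, 0]}

```text
t: 6.32
ee_pos: [0.5789, 0.0902, 0.2453]
tcp_rot: [0.478, -3.105, -0.0]
contact_force: [0.5, -2.0, 1.2]
gripper_width: 0.0322
finger_force: 0.9
```

```bash
python3 -c "
from h import *
meas()"
```

```text
t 6.47 F [ 0.6 -1.4  0.8] w 31.8
tcp in stand [-46.3  14.  245.3]
rot [ 0. -0.  0.]
shift [(0.3, 126.6), (0.0, 0.4)] bright px 0
```

Request:
jog_arm:
  rows:
    - {"linear": [0, 1.2, 0.4], "rotation": [0, 0, 0]}
    - {"linear": [0, 1.2, 0.4], "rotation": [0, 0, 0]}
    - {"linear": [0, 1.2, 0.4], "rotation": [0, 0, 0]}
    - {"linear": [0, 2.4, 0.9], "rotation": [0, 0, 0]}
    - {"linear": [0, 2.4, 0.9], "rotation": [0, 0, 0]}
    - {"linear": [0, 2.4, 0.9], "rotation": [0, 0, 0]}
    - {"linear": [0, 2.4, 0.9], "rotation": [0, 0, 0]}

```text
t: 7.35
ee_pos: [0.5781, 0.0925, 0.2444]
tcp_rot: [0.478, -3.105, -0.0]
contact_force: [0.8, -1.8, 2.0]
gripper_width: 0.0321
finger_force: 0.8
```

```bash
python3 -c "
from h import *
meas()
im=cv2.imread('pics/s_003.png'); l=sorted(f for f in os.listdir('pics') if f.startswith('s_'))[-1]
a=[cv2.resize(cv2.imread('pics/'+f)[190:260,305:360],None,fx=7,fy=7,interpolation=2) for f in('s_000.png',l)]
cv2.imwrite('pics/c.png',np.hstack(a))"
```

```text
t 7.5 F [ 1.7 -1.2  1.4] w 31.8
tcp in stand [-46.3  16.4 244.4]
rot [ 0. -0.  0.]
shift [(0.3, 126.4), (0.0, 0.4)] bright px 0
```

View pics/c.png

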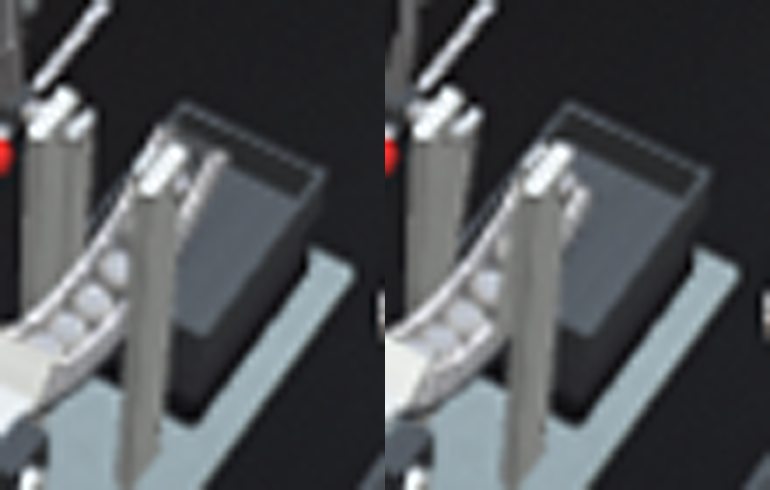

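The picture shows the cup tipped (lip at about (580,190)), no ball in the pan yet, and most of the pan floor visible. I'll carry on.

Request:
jog_arm:
  rows:
    - {"linear": [0, 1.2, 0.5], "rotation": [0, 0, 0]}
    - {"linear": [0, 1.2, 0.5], "rotation": [0, 0, 0]}
    - {"linear": [0, 1.2, 0.5], "rotation": [0, 0, 0]}
    - {"linear": [0, 1.2, 0.5], "rotation": [0, 0, 0]}
    - {"linear": [0, 1.2, 0.5], "rotation": [0, 0, 0]}

```text
t: 8.12
ee_pos: [0.5778, 0.0936, 0.2439]
tcp_rot: [0.478, -3.105, -0.0]
contact_force: [1.9, -2.0, 1.0]
gripper_width: 0.0321
finger_force: 0.9
```

```bash
sed -i 's/(336,352,206,217)/(344,352,208,218)/' h.py; python3 -c "
from h import *
meas()"
```

```text
t 8.28 F [ 1.3 -0.9  1.4] w 31.9
tcp in stand [-46.3  17.6 243.9]
rot [ 0. -0. -0.]
shift [(0.0, 0.6), (0.0, 0.4)] bright px 0
```

Request:
jog_arm:
  rows:
    - {"linear": [0, 1.2, 0.5], "rotation": [0, 0, 0]}
    - {"linear": [0, 1.2, 0.5], "rotation": [0, 0, 0]}
    - {"linear": [0, 1.2, 0.5], "rotation": [0, 0, 0]}
    - {"linear": [0, 1.2, 0.5], "rotation": [0, 0, 0]}
    - {"linear": [0, 1.2, 0.5], "rotation": [0, 0, 0]}

```text
t: 8.9
ee_pos: [0.5774, 0.0947, 0.2434]
tcp_rot: [0.478, -3.105, -0.0]
contact_force: [-0.2, -1.9, 1.5]
gripper_width: 0.0322
finger_force: 0.9
```

```bash
python3 -c "
from h import *
meas()"
```

```text
t 9.05 F [ 1.2 -2.   1.1] w 32.0
tcp in stand [-46.3  18.8 243.4]
rot [ 0. -0.  0.]
shift [(0.0, 0.5), (0.0, 0.4)] bright px 0
```

Request:
jog_arm:
  rows:
    - {"linear": [0, 1.2, 0.5], "rotation": [0, 0, 0]}
    - {"linear": [0, 1.2, 0.5], "rotation": [0, 0, 0]}
    - {"linear": [0, 1.2, 0.5], "rotation": [0, 0, 0]}
    - {"linear": [0, 1.2, 0.5], "rotation": [0, 0, 0]}
    - {"linear": [0, 1.2, 0.5], "rotation": [0, 0, 0]}

```text
t: 9.68
ee_pos: [0.5771, 0.0959, 0.2429]
tcp_rot: [0.478, -3.105, -0.0]
contact_force: [0.4, -1.8, 2.0]
gripper_width: 0.0323
finger_force: 0.9
```

```bash
python3 -c "
from h import *
meas()"
```

```text
t 9.82 F [ 0.6 -2.   1.3] w 32.3
tcp in stand [-46.3  20.  242.9]
rot [ 0. -0.  0.]
shift [(0.0, 0.5), (0.0, 0.4)] bright px 0
```

Request:
jog_arm:
  rows:
    - {"linear": [0, 1.2, 0.6], "rotation": [0, 0, 0]}
    - {"linear": [0, 1.2, 0.6], "rotation": [0, 0, 0]}
    - {"linear": [0, 1.2, 0.6], "rotation": [0, 0, 0]}
    - {"linear": [0, 1.2, 0.6], "rotation": [0, 0, 0]}
    - {"linear": [0, 1.2, 0.6], "rotation": [0, 0, 0]}

```text
t: 10.45
ee_pos: [0.5767, 0.097, 0.2423]
tcp_rot: [0.478, -3.105, -0.0]
contact_force: [0.4, -1.2, 1.4]
gripper_width: 0.0321
finger_force: 0.9
```

```bash
python3 -c "
from h import *
meas()"
```

```text
t 10.6 F [ 1.1 -2.4  2. ] w 31.5
tcp in stand [-46.3  21.2 242.3]
rot [-0.  0.  0.]
shift [(0.0, 0.6), (0.0, 0.4)] bright px 0
```

Request:
jog_arm:
  rows:
    - {"linear": [0, 1.2, 0.6], "rotation": [0, 0, 0]}
    - {"linear": [0, 1.2, 0.6], "rotation": [0, 0, 0]}
    - {"linear": [0, 1.2, 0.6], "rotation": [0, 0, 0]}
    - {"linear": [0, 1.2, 0.6], "rotation": [0, 0, 0]}
    - {"linear": [0, 1.2, 0.6], "rotation": [0, 0, 0]}

```text
t: 11.22
ee_pos: [0.5763, 0.0982, 0.2417]
tcp_rot: [0.478, -3.105, -0.0]
contact_force: [-0.7, -1.8, 1.2]
gripper_width: 0.032
finger_force: 0.9
```

```bash
python3 -c "
from h import *
meas()
f=sorted(f for f in os.listdir('pics') if f.startswith('s_'))[-1]
im=cv2.imread('pics/'+f)
cv2.imwrite('pics/d.png',cv2.resize(im[178:253,285:360],None,fx=8,fy=8,interpolation=2))"
```

```text
t 11.38 F [-0.5 -1.6  0.8] w 32.3
tcp in stand [-46.3  22.4 241.7]
rot [ 0. -0.  0.]
shift [(0.0, 0.5), (0.0, 0.4)] bright px 0
```

View pics/d.png

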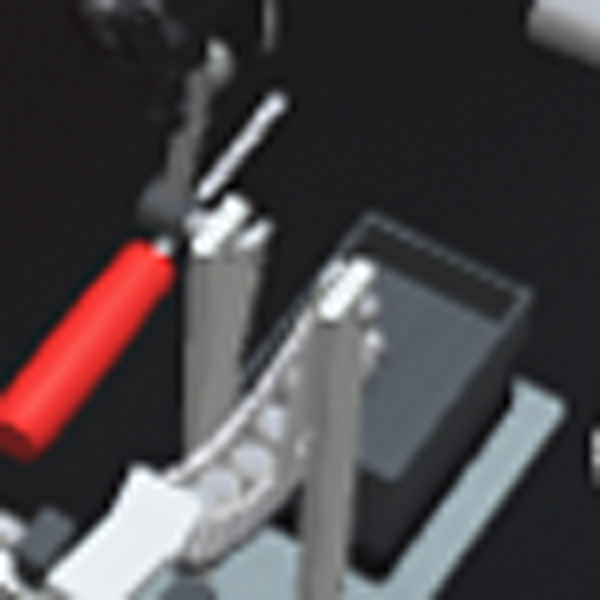

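The knob is at about (311.7,185.1), the lip's near corner at about (331.5,220.7) and the pan is empty. I'll check the true angle from the knob.

```bash
python3 -c "
from h import *
for t in (0,.2,.3,.4,.5,.6): print(t,proj('scene',w(S,(-.046,.06*np.sin(t),.2+.06*np.cos(t)))).round(1))"
```

```text
0 [305.8 189.6]
0.2 [308.3 187. ]
0.3 [309.5 186. ]
0.4 [310.7 185.1]
0.5 [311.8 184.5]
0.6 [312.8 184. ]
```

Request:
jog_arm:
  rows:
    - {"linear": [0, 1.2, 0.6], "rotation": [0, 0, 0]}
    - {"linear": [0, 1.2, 0.6], "rotation": [0, 0, 0]}
    - {"linear": [0, 1.2, 0.6], "rotation": [0, 0, 0]}
    - {"linear": [0, 1.2, 0.6], "rotation": [0, 0, 0]}
    - {"linear": [0, 1.2, 0.6], "rotation": [0, 0, 0]}

```text
t: 12.0
ee_pos: [0.576, 0.0994, 0.2411]
tcp_rot: [0.478, -3.105, -0.0]
contact_force: [0.5, -1.5, 1.2]
gripper_width: 0.0317
finger_force: 0.9
```

```bash
python3 -c "
from h import *
meas()"
```

```text
t 12.15 F [ 0.8 -2.1  0.2] w 32.1
tcp in stand [-46.3  23.6 241.1]
rot [0. 0. 0.]
shift [(0.0, 0.5), (0.0, 0.4)] bright px 0
```

Request:
jog_arm:
  rows:
    - {"linear": [0, 1.2, 0.6], "rotation": [0, 0, 0]}
    - {"linear": [0, 1.2, 0.6], "rotation": [0, 0, 0]}
    - {"linear": [0, 1.2, 0.6], "rotation": [0, 0, 0]}
    - {"linear": [0, 1.2, 0.6], "rotation": [0, 0, 0]}
    - {"linear": [0, 1.2, 0.6], "rotation": [0, 0, 0]}

```text
t: 12.78
ee_pos: [0.5756, 0.1005, 0.2405]
tcp_rot: [0.478, -3.105, -0.0]
contact_force: [0.2, -2.7, 1.2]
gripper_width: 0.0321
finger_force: 1.0
```

```bash
python3 -c "
from h import *
meas()"
```

```text
t 12.93 F [ 0.8 -2.   1.2] w 31.8
tcp in stand [-46.3  24.8 240.5]
rot [ 0. -0.  0.]
shift [(0.0, 0.5), (0.0, 0.4)] bright px 0
```

Request:
jog_arm:
  rows:
    - {"linear": [0, 1.2, 0.7], "rotation": [0, 0, 0]}
    - {"linear": [0, 1.2, 0.7], "rotation": [0, 0, 0]}
    - {"linear": [0, 1.2, 0.7], "rotation": [0, 0, 0]}
    - {"linear": [0, 1.2, 0.7], "rotation": [0, 0, 0]}
    - {"linear": [0, 1.2, 0.7], "rotation": [0, 0, 0]}

```text
t: 13.55
ee_pos: [0.5753, 0.1016, 0.2399]
tcp_rot: [-0.478, 3.105, 0.0]
contact_force: [-0.4, -1.9, 2.0]
gripper_width: 0.0319
finger_force: 1.3
```

```bash
python3 -c "
from h import *
meas()"
```

```text
t 13.7 F [ 0.4 -2.3  2.6] w 31.9
tcp in stand [-46.3  26.  239.8]
rot [-0.  0.  0.]
shift [(0.0, 0.5), (0.0, 0.4)] bright px 0
```

Request:
jog_arm:
  rows:
    - {"linear": [0, 1.1, 0.7], "rotation": [0, 0, 0]}
    - {"linear": [0, 1.1, 0.7], "rotation": [0, 0, 0]}
    - {"linear": [0, 1.1, 0.7], "rotation": [0, 0, 0]}
    - {"linear": [0, 1.1, 0.7], "rotation": [0, 0, 0]}
    - {"linear": [0, 1.1, 0.7], "rotation": [0, 0, 0]}

```text
t: 14.32
ee_pos: [0.575, 0.1026, 0.2392]
tcp_rot: [-0.478, 3.105, -0.0]
contact_force: [1.3, -2.2, 3.2]
gripper_width: 0.0321
finger_force: 1.9
```

```bash
python3 -c "
from h import *
meas()"
```

```text
t 14.47 F [ 1.  -3.4  4.3] w 32.2
tcp in stand [-46.3  27.  239.2]
rot [-0.  0. -0.]
shift [(0.0, 0.5), (0.0, 0.3)] bright px 0
```

Request:
jog_arm:
  rows:
    - {"linear": [0, 1.1, 0.7], "rotation": [0, 0, 0]}
    - {"linear": [0, 1.1, 0.7], "rotation": [0, 0, 0]}
    - {"linear": [0, 1.1, 0.7], "rotation": [0, 0, 0]}
    - {"linear": [0, 1.1, 0.7], "rotation": [0, 0, 0]}
    - {"linear": [0, 1.1, 0.7], "rotation": [0, 0, 0]}

```text
t: 15.1
ee_pos: [0.5746, 0.1037, 0.2384]
tcp_rot: [0.478, -3.105, -0.0]
contact_force: [0.4, -2.4, 3.4]
gripper_width: 0.032
finger_force: 1.7
```

```bash
python3 -c "
from h import *
meas()"
```

```text
t 15.25 F [ 1.5 -2.2  2.4] w 32.5
tcp in stand [-46.3  28.2 238.4]
rot [ 0. -0.  0.]
shift [(0.5, 15.1), (0.15, 19.8)] bright px 22
```

First ball is down (pan sunk 0.5 px, 22 bright pixels). The next is expected about 0.1 rad further on.

Request:
jog_arm:
  rows:
    - {"linear": [0, 1, 0.5], "rotation": [0, 0, 0]}
    - {"linear": [0, 1, 0.5], "rotation": [0, 0, 0]}
    - {"linear": [0, 1, 0.5], "rotation": [0, 0, 0]}
    - {"linear": [0, 1, 0.5], "rotation": [0, 0, 0]}
    - {"linear": [0, 2, 1.1], "rotation": [0, 0, 0]}
    - {"linear": [0, 2, 1.1], "rotation": [0, 0, 0]}
    - {"linear": [0, 2, 1.1], "rotation": [0, 0, 0]}
    - {"linear": [0, 2, 1.1], "rotation": [0, 0, 0]}

```text
t: 16.25
ee_pos: [0.574, 0.1056, 0.2373]
tcp_rot: [0.478, -3.105, -0.0]
contact_force: [0.7, -1.4, 3.7]
gripper_width: 0.0321
finger_force: 1.6
```

```bash
python3 -c "
from h import *
meas()"
```

```text
t 16.4 F [ 0.7 -2.   3.7] w 32.3
tcp in stand [-46.3  30.2 237.3]
rot [ 0. -0.  0.]
shift [(1.05, 17.7), (0.35, 79.5)] bright px 41
```

Request:
jog_arm:
  rows:
    - {"linear": [0, 1, 0.7], "rotation": [0, 0, 0]}
    - {"linear": [0, 1, 0.7], "rotation": [0, 0, 0]}
    - {"linear": [0, 1, 0.7], "rotation": [0, 0, 0]}
    - {"linear": [0, 1, 0.7], "rotation": [0, 0, 0]}
    - {"linear": [0, 1, 0.7], "rotation": [0, 0, 0]}

```text
t: 17.02
ee_pos: [0.5737, 0.1065, 0.2366]
tcp_rot: [0.478, -3.105, -0.0]
contact_force: [0.6, -2.5, 3.7]
gripper_width: 0.0318
finger_force: 1.8
```

```bash
python3 -c "
from h import *
meas()"
```

```text
t 17.18 F [ 0.8 -1.9  3.7] w 31.8
tcp in stand [-46.3  31.2 236.6]
rot [ 0. -0.  0.]
shift [(1.25, 22.8), (0.35, 96.6)] bright px 41
```

Request:
jog_arm:
  rows:
    - {"linear": [0, 0, 0], "rotation": [0, 0, 0]}
    - {"linear": [0, 0.9, 0.6], "rotation": [0, 0, 0]}
    - {"linear": [0, 0.9, 0.6], "rotation": [0, 0, 0]}
    - {"linear": [0, 0.9, 0.6], "rotation": [0, 0, 0]}
    - {"linear": [0, 0.9, 0.6], "rotation": [0, 0, 0]}
    - {"linear": [0, 0.9, 0.6], "rotation": [0, 0, 0]}

```text
t: 17.92
ee_pos: [0.5734, 0.1074, 0.236]
tcp_rot: [0.478, -3.105, -0.0]
contact_force: [-0.5, -1.2, 4.5]
gripper_width: 0.0323
finger_force: 1.9
```

```bash
python3 -c "
from h import *
meas()"
```

```text
t 18.07 F [ 0.4 -1.9  4.4] w 31.6
tcp in stand [-46.3  32.1 236.1]
rot [0. 0. 0.]
shift [(1.25, 22.8), (0.35, 98.7)] bright px 41
```

Request:
jog_arm:
  rows:
    - {"linear": [0, 0.9, 0.6], "rotation": [0, 0, 0]}
    - {"linear": [0, 0.9, 0.6], "rotation": [0, 0, 0]}
    - {"linear": [0, 0.9, 0.6], "rotation": [0, 0, 0]}
    - {"linear": [0, 0.9, 0.6], "rotation": [0, 0, 0]}
    - {"linear": [0, 0.9, 0.6], "rotation": [0, 0, 0]}

```text
t: 18.7
ee_pos: [0.5732, 0.1083, 0.2354]
tcp_rot: [0.478, -3.105, -0.0]
contact_force: [1.2, -1.6, 4.8]
gripper_width: 0.0319
finger_force: 1.9
```

```bash
python3 -c "
from h import *
meas()
f=sorted(f for f in os.listdir('pics') if f.startswith('s_'))[-1]
im=cv2.imread('pics/'+f)
cv2.imwrite('pics/e.png',cv2.resize(im[178:253,285:360],None,fx=8,fy=8,interpolation=2))"
```

```text
t 18.85 F [ 0.8 -2.3  3.9] w 32.2
tcp in stand [-46.3  32.9 235.4]
rot [-0. -0. -0.]
shift [(1.25, 23.0), (0.35, 98.2)] bright px 41
```

View pics/e.png

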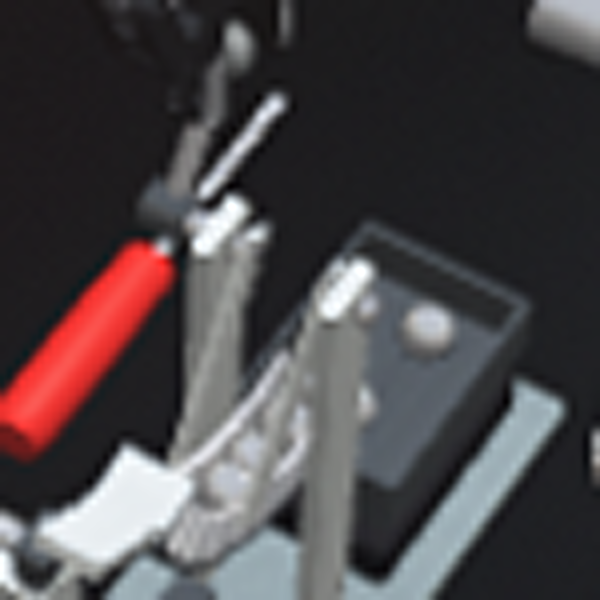

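Two balls are in the pan, at (430,325) and half hidden at (365,405). The rim is down about 1.1 px, which matches two. Carrying on for the third.

Request:
jog_arm:
  rows:
    - {"linear": [0, 0.9, 0.6], "rotation": [0, 0, 0]}
    - {"linear": [0, 0.9, 0.6], "rotation": [0, 0, 0]}
    - {"linear": [0, 0.9, 0.6], "rotation": [0, 0, 0]}
    - {"linear": [0, 0.9, 0.6], "rotation": [0, 0, 0]}
    - {"linear": [0, 0.9, 0.6], "rotation": [0, 0, 0]}

```text
t: 19.48
ee_pos: [0.5729, 0.1092, 0.2348]
tcp_rot: [0.478, -3.105, -0.0]
contact_force: [0.5, -1.2, 4.3]
gripper_width: 0.0317
finger_force: 1.8
```

```bash
python3 -c "
from h import *
meas()"
```

```text
t 19.62 F [ 0.1 -0.9  4.7] w 31.8
tcp in stand [-46.3  33.9 234.8]
rot [ 0. -0. -0.]
shift [(1.8, 16.5), (0.4, 170.2)] bright px 62
```

Third ball is down (62 bright pixels, 1.8 px). Now I back off, raise the fingertips and push the lever back slowly with the other finger.

Request:
jog_arm:
  rows:
    - {"linear": [0, -3, -2], "rotation": [0, 0, 0]}
    - {"linear": [0, -7, -7], "rotation": [0, 0, 0]}
    - {"linear": [0, -10, -9], "rotation": [0, 0, 0]}
    - {"linear": [0, -12, -10], "rotation": [0, 0, 0]}
    - {"linear": [0, -14, -10], "rotation": [0, 0, 0]}
    - {"linear": [0, -16, -11], "rotation": [0, 0, 0]}
    - {"linear": [0, -18, -12], "rotation": [0, 0, 0]}
    - {"linear": [0, -20, -12], "rotation": [0, 0, 0]}
    - {"linear": [0, -22, -13], "rotation": [0, 0, 0]}
    - {"linear": [0, -24, -13], "rotation": [0, 0, 0]}
    - {"linear": [0, -26, -14], "rotation": [0, 0, 0]}
    - {"linear": [0, -28, -14], "rotation": [0, 0, 0]}

```text
t: 21.12
ee_pos: [0.5814, 0.0823, 0.2489]
tcp_rot: [-0.477, 3.105, -0.0]
contact_force: [-1.0, 1.8, 0.7]
gripper_width: 0.0319
finger_force: 0.8
```

Request:
jog_arm:
  rows:
    - {"linear": [0, -2, 0], "rotation": [0, 0, 0]}
    - {"linear": [0, -4, -0.5], "rotation": [0, 0, 0]}
    - {"linear": [0, -6, -0.5], "rotation": [0, 0, 0]}
    - {"linear": [0, -8, -1], "rotation": [0, 0, 0]}
    - {"linear": [0, -9.5, -1], "rotation": [0, 0, 0]}
    - {"linear": [0, -11, -1], "rotation": [0, 0, 0]}
    - {"linear": [0, -12, -1], "rotation": [0, 0, 0]}
    - {"linear": [0, -12, -1], "rotation": [0, 0, 0]}

```text
t: 22.12
ee_pos: [0.5849, 0.0708, 0.2498]
tcp_rot: [0.477, -3.105, 0.0]
contact_force: [-0.3, 1.1, 0.1]
gripper_width: 0.032
finger_force: 0.4
```

```bash
python3 -c "
from h import *
meas()"
```

```text
t 22.27 F [-0.4  0.4  0.3] w 32.2
tcp in stand [-46.4  -6.3 249.7]
rot [-0. -0. -0.]
shift [(1.8, 17.1), (0.4, 171.6)] bright px 56
```

Request:
jog_arm:
  rows:
    - {"linear": [0, -1, 0], "rotation": [0, 0, 0]}
    - {"linear": [0, -2, 0], "rotation": [0, 0, 0]}
    - {"linear": [0, -2, 0], "rotation": [0, 0, 0]}
    - {"linear": [0, -2, 0], "rotation": [0, 0, 0]}

```text
t: 22.78
ee_pos: [0.5851, 0.0704, 0.2497]
tcp_rot: [0.479, -3.104, -0.004]
contact_force: [-1.7, 7.4, 1.5]
gripper_width: 0.032
finger_force: 3.9
```

The stop is reached (7.4 N while the TCP held at the stop). Release the lever, lift and move to the bolt.

Request:
jog_arm:
  rows:
    - {"linear": [0, 4, 0], "rotation": [0, 0, 0]}
    - {"linear": [0, 8, -3], "rotation": [0, 0, 0]}
    - {"linear": [0, 8, -30], "rotation": [0, 0, 0]}
    - {"linear": [0, 8, -60], "rotation": [0, 0, 0]}
    - {"linear": [0, 8, -75], "rotation": [0, 0, 0]}
    - {"linear": [20, -30, -75], "rotation": [0, 0, 0]}
    - {"linear": [45, -65, -75], "rotation": [0, 0, 0]}
    - {"linear": [68, -98, -75], "rotation": [0, 0, 0]}
    - {"linear": [68, -98, -75], "rotation": [0, 0, 0]}
    - {"linear": [68, -98, -75], "rotation": [0, 0, 0]}

```text
t: 24.02
ee_pos: [0.5502, -0.0445, 0.325]
tcp_rot: [-0.477, 3.105, -0.0]
contact_force: [-0.3, -0.2, -0.1]
gripper_width: 0.0323
finger_force: 0.0
```

Request:
jog_arm:
  rows:
    - {"linear": [0, 0, 0], "rotation": [0, 0, 0]}
    - {"linear": [0, 0, 0], "rotation": [0, 0, 0]}
    - {"linear": [0, 0, 0], "rotation": [0, 0, 0]}
  hand: -1

```text
t: 24.4
ee_pos: [0.5502, -0.0444, 0.3248]
tcp_rot: [0.479, -3.105, -0.0]
contact_force: [0.2, 0.5, -0.0]
gripper_width: 0.0
finger_force: 0.0
```

```bash
python3 -c "
from h import *
meas()
go((-114,-106,167))"
```

```text
t 24.55 F [ 0.3  0.3 -0.6] w -0.2
tcp in stand [-114.2 -106.   324.8]
rot [-0.  0.  0.]
shift [(1.8, 17.4), (0.4, 174.0)] bright px 57
t 24.55 F [ 0.3  0.3 -0.6] w -0.2
tcp in stand [-114.2 -106.   324.8]
(-114, -106, 167) [ -0.2   0.  157.8]
rot [-0.  0.  0.]
```

Now down behind the bolt knob, then push it along +x (tool −x).

Request:
jog_arm:
  rows:
    - {"linear": [0, 0, 50], "rotation": [0, 0, 0]}
    - {"linear": [0, 0, 100], "rotation": [0, 0, 0]}
    - {"linear": [0, 0, 130], "rotation": [0, 0, 0]}
    - {"linear": [0, 0, 148], "rotation": [0, 0, 0]}
    - {"linear": [0, 0, 157], "rotation": [0, 0, 0]}
    - {"linear": [0, 0, 157], "rotation": [0, 0, 0]}

```text
t: 25.3
ee_pos: [0.5501, -0.0449, 0.1678]
tcp_rot: [0.478, -3.105, -0.0]
contact_force: [-1.0, 0.0, -0.3]
gripper_width: 0.0002
finger_force: 0.0
```

Request:
jog_arm:
  rows:
    - {"linear": [-5, 0, 0], "rotation": [0, 0, 0]}
    - {"linear": [-10, 0, 0], "rotation": [0, 0, 0]}
    - {"linear": [-15, 0, 0], "rotation": [0, 0, 0]}
    - {"linear": [-20, 0, 0], "rotation": [0, 0, 0]}
    - {"linear": [-25, 0, 0], "rotation": [0, 0, 0]}
    - {"linear": [-30, 0, 0], "rotation": [0, 0, 0]}
    - {"linear": [-30, 0, 0], "rotation": [0, 0, 0]}

```text
t: 26.18
ee_pos: [0.5791, -0.0357, 0.1677]
tcp_rot: [-0.478, 3.105, 0.0]
contact_force: [-0.2, -0.0, -0.0]
gripper_width: -0.0001
finger_force: 0.0
```

```bash
python3 -c "
from h import *
go()"
```

```text
t 26.18 F [-0.2 -0.  -0. ] w -0.1
tcp in stand [ -83.9 -106.1  167.7]
rot [0. 0. 0.]
```

Request:
jog_arm:
  rows:
    - {"linear": [-4, 0, 0], "rotation": [0, 0, 0]}
    - {"linear": [-8, 0, 0], "rotation": [0, 0, 0]}
    - {"linear": [-12, 0, 0], "rotation": [0, 0, 0]}

```text
t: 26.55
ee_pos: [0.5903, -0.0321, 0.1677]
tcp_rot: [0.478, -3.105, -0.0]
contact_force: [-2.0, -0.6, 0.2]
gripper_width: 0.0
finger_force: 0.8
```

Request:
jog_arm:
  rows:
    - {"linear": [-4, 0, 0], "rotation": [0, 0, 0]}
    - {"linear": [-8, 0, 0], "rotation": [0, 0, 0]}

```text
t: 26.8
ee_pos: [0.598, -0.0296, 0.1677]
tcp_rot: [0.478, -3.105, -0.0]
contact_force: [-1.3, 0.2, -0.2]
gripper_width: 0.0002
finger_force: 0.8
```

```bash
python3 -c "
from h import *
go()
im,k=look()
r=cv2.imread('pics/s_000.png')
a=[cv2.resize(i[215:290,255:345],None,fx=8,fy=8,interpolation=2) for i in(im[:,:,::-1],)]
cv2.imwrite('pics/f.png',a[0])
for x in(-83,-60,-50,-38): print(x,(proj('scene',w(S,(x/1e3,-.106,.173)))-[255,215])*8)"
```

```text
t 26.8 F [-1.3  0.2 -0.2] w 0.2
tcp in stand [ -64.1 -106.   167.7]
rot [ 0. -0.  0.]
-83 [132.13523926 127.20477001]
-60 [189.669897   158.96361823]
-50 [214.9143382  172.89842566]
-38 [245.3934678  189.72275536]
```

The bolt slides with about 1.5–2 N, matching its friction. I'll push on until the stop shows.

Request:
jog_arm:
  rows:
    - {"linear": [-3, 0, 0], "rotation": [0, 0, 0]}
    - {"linear": [-6, 0, 0], "rotation": [0, 0, 0]}
    - {"linear": [-8, 0, 0], "rotation": [0, 0, 0]}
    - {"linear": [-8, 0, 0], "rotation": [0, 0, 0]}

```text
t: 27.35
ee_pos: [0.6057, -0.0274, 0.1679]
tcp_rot: [-0.478, 3.105, -0.0]
contact_force: [-0.6, -1.1, -0.3]
gripper_width: 0.0001
finger_force: 0.2
```

```bash
python3 -c "
from h import *
go()"
```

```text
t 27.35 F [-0.6 -1.1 -0.3] w 0.1
tcp in stand [ -56.1 -106.2  167.9]
rot [-0.  0.  0.]
```

Request:
jog_arm:
  rows:
    - {"linear": [-1.5, 0, 0], "rotation": [0, 0, 0]}
    - {"linear": [-3, 0, 0], "rotation": [0, 0, 0]}
    - {"linear": [-3, 0, 0], "rotation": [0, 0, 0]}

```text
t: 27.72
ee_pos: [0.6067, -0.0271, 0.1678]
tcp_rot: [0.476, -3.101, 0.001]
contact_force: [-10.5, -2.7, 3.1]
gripper_width: 0.0001
finger_force: 5.4
```

Request:
jog_arm:
  rows:
    - {"linear": [-1.5, 0, 0], "rotation": [0, 0, 0]}
    - {"linear": [-3, 0, 0], "rotation": [0, 0, 0]}
    - {"linear": [-3, 0, 0], "rotation": [0, 0, 0]}

```text
t: 28.1
ee_pos: [0.6072, -0.0269, 0.1678]
tcp_rot: [0.475, -3.094, 0.001]
contact_force: [-22.4, -6.9, 9.5]
gripper_width: 0.0003
finger_force: 11.9
```

```bash
python3 -c "
from h import *
go()
im,k=look()
cv2.imwrite('pics/f.png',cv2.resize(im[190:265,255:345],None,fx=8,fy=8,interpolation=2)[:,:,::-1])
for x in(-83,-60,-50,-38): print(x,(proj('scene',w(S,(x/1e3,-.106,.173)))-[255,190])*8)"
```

```text
t 28.1 F [-22.4  -6.9   9.5] w 0.3
tcp in stand [ -54.5 -106.2  167.8]
rot [ 0.001 -0.011 -0.001]
-83 [132.13523926 327.20477001]
-60 [189.669897   358.96361823]
-50 [214.9143382  372.89842566]
-38 [245.3934678  389.72275536]
```

A firm stop shows at TCP x ≈ -55, about where home should be. I back off along tool +x, lift, and look.

Request:
jog_arm:
  rows:
    - {"linear": [10, 0, 0], "rotation": [0, 0, 0]}
    - {"linear": [35, 0, 0], "rotation": [0, 0, 0]}
    - {"linear": [45, 0, -30], "rotation": [0, 0, 0]}
    - {"linear": [60, 0, -80], "rotation": [0, 0, 0]}
    - {"linear": [90, -20, -130], "rotation": [0, 0, 0]}
    - {"linear": [110, -50, -150], "rotation": [0, 0, 0]}
    - {"linear": [110, -50, -150], "rotation": [0, 0, 0]}
    - {"linear": [110, -50, -150], "rotation": [0, 0, 0]}

```text
t: 29.15
ee_pos: [0.5213, -0.106, 0.3172]
tcp_rot: [0.477, -3.105, -0.001]
contact_force: [-0.4, -0.6, 0.2]
gripper_width: -0.0001
finger_force: 0.0
```

```bash
python3 -c "
from h import *
meas()
im,k=look()
cv2.imwrite('pics/f.png',cv2.resize(im[178:253,255:355],None,fx=8,fy=8,interpolation=2)[:,:,::-1])
for x in(-83,-50,-42,-38): print(x,(proj('scene',w(S,(x/1e3,-.106,.173)))-[255,178])*8)
print((proj('scene',w(S,(-.046,0,.26)))-[255,178])*8)"
```

```text
t 29.3 F [-0.2  0.2  0.8] w 0.1
tcp in stand [-159.9 -155.4  317. ]
rot [ 0.001 -0.001  0.001]
shift [(1.8, 17.7), (0.4, 173.9)] bright px 57
-83 [132.13523926 423.20477001]
-50 [214.9143382  468.89842566]
-42 [235.21112381 480.10215153]
-38 [245.3934678  485.72275536]
[406.53916601  93.12449633]
```

View pics/f.png

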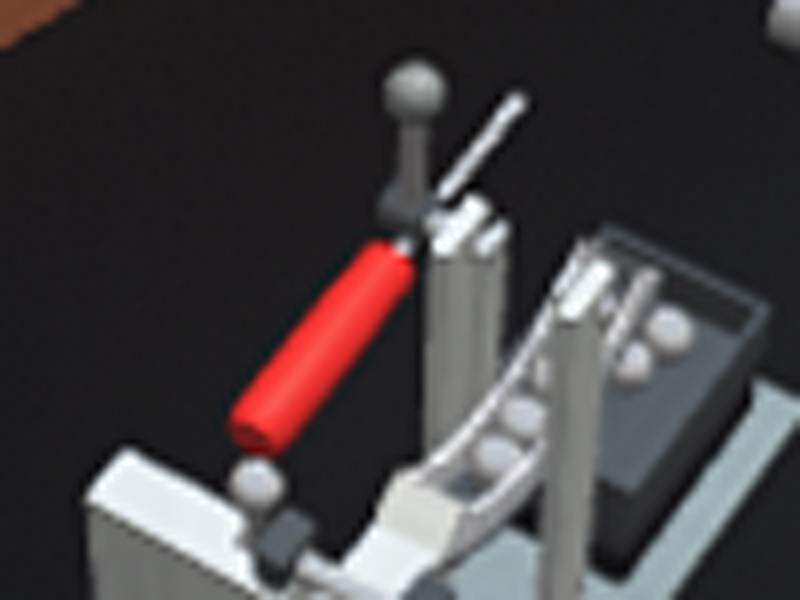

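The bolt knob at (257,483) is at its home position (predicted (245,486)) with the rod through to the keeper. The lever is upright at (415,90). Two balls show in the pan and the pan's sink fits three; the others are in the cup.

```bash
python3 -c "
from bench import robot
print(robot.close_job())"
```

```text
the job is handed in; nothing more can be done
None
```

I handed the job in at about 29 s. Three balls are in the pan: two are visible, and the third is inferred from how far the pan sank. The cup is back level against its stop, the bolt is pushed home to its stop, and the arm is clear. The hand-in gave no verdict.

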